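Wedge the bar up to the setting finger

TASK

Take the taller of the two steel wedges by its upright lug and slide its thin end along the channel under the front end of the loose bar in the fixture, raising the bar until its top just bears on the brass setting finger. Feel for the contact and stop there: the bar must be nipped lightly against the finger, never jammed hard. Leave the wedge holding it and let go; do not lift or press the bar by hand and leave the other things alone.

Things in the scene. Friction and masses are not known exactly. Their poses are not given: they have to be found in the camera images.
- fixture: Fixed steel fixture; origin on the bench under the middle of the bar. Its +y axis runs from the closed heel end to the open mouth, z is up. Base plate 90 x 255 x 10 mm, from y -85 to +170 mm. The bar's heel lies on a round rest at y -60, height 18 mm, with side cheeks and an end stop behind it at y -72.
- channel (a point): Middle of the wedge channel's floor right under the bar's front end, 10 mm above the bench (fixture y +70); axes as the fixture. The channel, 30 mm wide, runs from here 80 mm towards fixture -y between two rails 8 mm high that carry the bar; ahead of it the base plate lies open 100 mm to the mouth.
- bridge: Steel arm 54 x 18 x 10 mm reaching over the bar at fixture y +45 from a post on its +x side; origin at its underside over the bar's middle, 60 mm up. A brass finger, 8 mm thick, round tip, hangs through it. The finger's height is set anew each time and not measured: tip 38.5 to 46 mm above the bench, 2.5 to 10 mm above the bar at first. All stays below 90 mm.
- bar: Loose steel bar 50 x 140 x 18 mm (0.5 to 0.8 kg) lying level along the fixture's y, underside 18 mm and top 36 mm above the bench; origin at the centre of its underside. Its front end is 70 mm towards fixture +y; it pivots on its heel as that end is raised. Well set, it presses on the brass finger with 1.5 to 12 N; more than 20 N is jammed.
- wedge_grip (a point): Grip point of the taller wedge, in its upright lug (24 mm wide across the wedge, 26 mm long, 46 mm high), 30 mm above the wedge's underside and 113 mm behind its tip along the wedge's +y axis. Axes as the wedge. Known from the other wedge by the taller lug and the steeper taper.
- wedge_tip (a point): Middle of the taller wedge's thin end, 2 mm above its underside. The tip passes freely under the bar's front end (8 mm above the channel floor); the wedge begins to lift the bar about 20 mm in and the bar meets the finger 35 to 90 mm in. The wedge stays where it is left (self-locking).
- wedge: The taller wedge: steel, 0.26 kg, 24 mm wide, 126 mm long; origin at its underside, 63 mm behind the tip, +y from tip to lug, z up. Its top rises from 4 mm at the tip to 24 mm over 100 mm, then comes the lug. Pushing it while lifting takes about 6 to 12 N; once the bar meets the finger the push climbs, by 1 to 1.5 N for each newton on the finger.
- thin_wedge: The other wedge, to be left alone: same length and width, but only 9.5 mm high before a 34 mm lug; too thin to bring the bar to the finger. Origin and axes as for the taller wedge. The two wedges may change places.
- collet_0: Bystander: spring collet, 28 mm across, 36 mm high; origin at the centre of its underside.
- collet_1: Bystander: spring collet, 28 mm across, 36 mm high; origin at the centre of its underside.
- setting_ring: Bystander: plain steel setting ring, 45 mm across, 12 mm high; origin at the centre of its underside.
- spanner_nut: Bystander: steel nut with pin holes, 29 mm across, 23 mm high; origin at the centre of its underside.
- gauge_block_c: Bystander: flat steel gauge block, 9 x 35 x 12 mm; origin at the centre of its underside.
- loupe: Bystander: black folding loupe, 36 mm across, 19 mm high; origin at the centre of its underside.

How it is judged:
By the outcome, as a careful person would: the job done as asked, in the order asked, and still so for the second after the job is handed in, with the robot touching nothing.
It also fails if it takes over 64 s, if anything falls off the work surface, if the arm or the gripper's body presses on something with over 40 N, if the wrist force passes 120 N, or if a joint passes its speed limit or range.

ROBOT

A 6-joint arm with a two-finger parallel gripper is mounted at the origin on a cart in front of the work surface, level with it; the furniture and walls round the work are solid. World frame = base frame: x ahead of the robot, y to its left, z up, the work surface at z = 0. Lengths are in m, angles in rad, forces in N, time in s.
With the tool pointing down it reaches from about 0.375 to 0.975 m from the base axis. Payload 3.8 kg.
Tool frame: the origin (TCP) lies midway between the tips of the shut fingers; the grasp point (between the pads) lies 19 mm behind it; x points along the fingers, y is the direction in which the jaws open and shut, and the axes are right-handed (so a half turn about x gives the same grasp; the last joint's range is limited). The gripper opens to 88 mm and grips with 3 to 60 N. Pads are 18 mm wide; open, the fingers measure 123 mm over their backs; the gripper's body (75 mm by 187 mm) begins 45 mm behind the grasp point.
Start: joints at [1.222, 0.264, 1.604, -0, 1.274, -0.037], TCP at [0.207, 0.642, 0.239] pointing down, gripper open.
Joint ranges: [-2.63, 2.63], [-0.94, 2.18], [0.31, 2.57], [-1.31, 4.45], [0, 2.66], [-2.55, 2.55]. Speed limits (rad/s): [2.57, 2.57, 3.14, 3.14, 3.14, 3.14].

INTERFACE

Orientations are given as a rotation vector (axis times angle).
In Python, from cell import manip, inverse_kinematics, cams, order gives the robot as it stands. Calls block until the motion is done:
- manip.move_pose(position, orientation): joint-space move of the TCP to a pose.
- manip.move_linear(position, rate=0.15, rot=None): straight line of the TCP; rot=None keeps the orientation; rate is the mean speed in m/s.
- manip.set_joints(angles): joint-space move.
- manip.set_gripper(opening, force=None): finger opening in m; force is the grip in N (None keeps the last); returns when the fingers have stopped.
- manip.dwell(seconds).
- inverse_kinematics(position, orientation): joint angles nearest the present ones, or None.
- manip.state(): the state.
- cams.capture(name): name is "side" or "top"; returns a dict with "image" (420x560x3 uint8, blue, green, red), "z_map" (420x560 float32, m along the optical axis (not along the pixel's ray), 0 where there is no reading), "intrinsics" (3x3 intrinsics, pixels), "position" and "orientation" of the camera in the world. Camera axes: x right, y down, z forward; pixel columns grow to the right and rows downward; lengths in m; the calibration is good to about 2 mm. A picture is of the moment at which its call begins.
A pose or a line that the arm cannot do raises manip.IKError and nothing moves.
- order.close_job(): hands the job in, once; it reports no verdict.
The state is a dict: "clock": time; "joint_pos": joint angles; "joint_velocities": joint speeds; "tau": joint torques, N m; "tool_pos": TCP position; "tcp_rot": TCP orientation; "contact_force": force on the tool from outside, world axes, zero at the start; "moment": the same for the moment, N m; "gripper_width": finger opening in m.
Only numpy, scipy, OpenCV 4.12 (cv2) and the standard library are available. Lean on these libraries where they do the work, as an engineer would, in place of code of your own. Each camera call takes 0.05 s, during which the arm holds its last target.

## Working session

There is one attempt and no reset: what is moved stays moved. The work goes in short steps, each a Python script; the robot and the scene stay as the last script left them, time stands still between calls to the robot, and variables do not carry over. Pictures are saved under pics/ and viewed, and the job is handed in when it is done.

```bash
ls; mkdir -p pics; python3 - <<'E'
from cell import manip, cams
import cv2,numpy as np
for n in("top","side"):
    d=cams.capture(n); cv2.imwrite(f"pics/{n}0.png",d["image"]); np.savez(f"{n}0.npz",**d)
    print(n,d["position"],d["orientation"],d["intrinsics"].tolist() if hasattr(d["intrinsics"],'tolist') else d["intrinsics"], (d["z_map"]>0).mean())
print(manip.state())
E
```

```text
pics
top [0.46820294 0.08888526 1.24673107] [-2.18754657  2.19583413 -0.0691112 ] [[539.3444940618758, 0.0, 274.9792980516012], [0.0, 539.3444940618758, 208.73722083208312], [0.0, 0.0, 1.0]] 0.9960204081632653
side [ 0.28018985 -0.70402088  0.62691964] [-2.13029068  0.28520863 -0.17367687] [[484.8518454794447, 0.0, 281.22104210197136], [0.0, 484.8518454794447, 218.7600432763629], [0.0, 0.0, 1.0]] 0.9958375850340137
{'clock': 0.1, 'joint_pos': array([ 1.22210369e+00,  2.64664559e-01,  1.60522161e+00, -9.65645750e-06,
        1.27368728e+00, -3.68834295e-02]), 'joint_velocities': array([-0.00028691, -0.00303213, -0.00238042, -0.00014337,  0.00057843,
        0.00185462]), 'tau': array([-4.51462947e-04, -5.03616929e+01, -3.58071291e+01,  7.30793690e-02,
        2.33520049e-02, -9.50176991e-05]), 'tool_pos': array([0.20685548, 0.64185965, 0.23752998]), 'tcp_rot': array([ 0.24319175,  1.55727882, -0.24625862]), 'contact_force': array([4.58431245e-04, 1.08618208e+00, 2.14749051e-01]), 'moment': array([ 0.00407582,  0.01188008, -0.06637713]), 'gripper_width': 0.088197144059634}
```

View pics/top0.png

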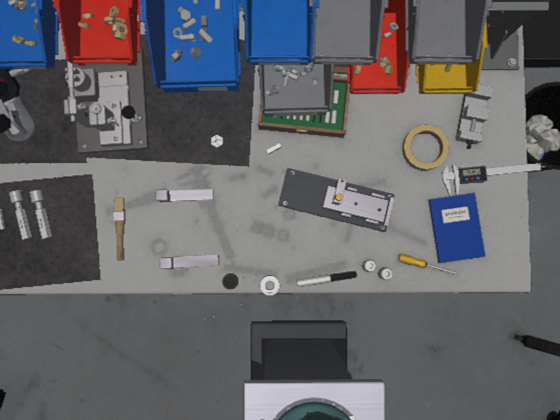

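View pics/side0.png

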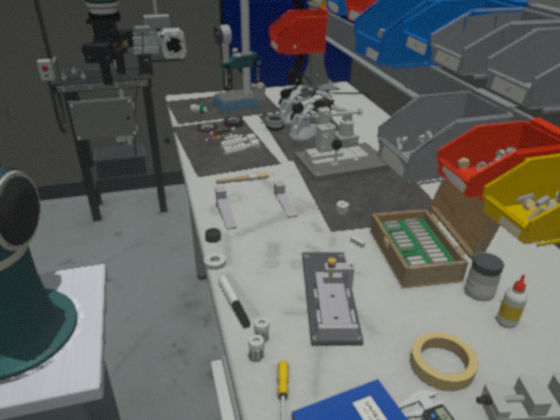

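```bash
cat > h.py <<'E'
import numpy as np,cv2
from scipy.spatial.transform import Rotation as R
def load(f): return dict(np.load(f))
def cast(d,u,v,z):
    K=d["intrinsics"];M=R.from_rotvec(d["orientation"]).as_matrix()
    r=M@np.linalg.inv(K)@np.array([u,v,1.]);o=d["position"]
    return o+r*(z-o[2])/r[2]
def proj(d,p):
    K=d["intrinsics"];M=R.from_rotvec(d["orientation"]).as_matrix()
    c=K@(M.T@(np.array(p)-d["position"]));return c[:2]/c[2]
def pts(d):
    h,w=d["z_map"].shape;u,v=np.meshgrid(np.arange(w),np.arange(h))
    K=d["intrinsics"];M=R.from_rotvec(d["orientation"]).as_matrix()
    r=np.stack([u,v,np.ones_like(u)],-1)@np.linalg.inv(K).T*d["z_map"][...,None]
    return r@M.T+d["position"]
E
python3 - <<'E'
from h import *
d=load("top0.npz");P=pts(d);s=load("side0.npz");im=d["image"]
c1=cv2.resize(im[170:285,150:235],None,fx=5,fy=5,interpolation=cv2.INTER_CUBIC)
cv2.imwrite("pics/w.png",c1)
c1=cv2.resize(im[160:240,270:400],None,fx=6,fy=6,interpolation=cv2.INTER_CUBIC)
cv2.imwrite("pics/f.png",c1)
c1=cv2.resize(s["image"][170:350,190:370],None,fx=3.3,fy=3.3,interpolation=cv2.INTER_CUBIC)
cv2.imwrite("pics/s.png",c1)
for v in range(188,204,2): print(v,(P[v,152:218:3,2]*1000).round().astype(int))
for v in range(254,272,2): print(v,(P[v,156:222:3,2]*1000).round().astype(int))
E
```

```text
188 [-3 -2 -1  6  1 -2  0  0 -5 -1  0 -3 -2  0 -4 -2  4  4 -1  1 -1 -1]
190 [-4  0 35 33 33 27  8 11  5  9  4  8  6  7  3 12  3  2  5  3  5 -2]
192 [ 2  1 36 34 38 25 11 12  9 11 10  6  3  6  6  5  5  4  7  5  0  3]
194 [ 0  7 32 35 30 26  8  8  7 10  8  7  8  7  9  6  4  5  6  7  0  5]
196 [-4  1 28 38 33 32 12  9  7  8  7 10  4  4  9  7  9  8  5  7  4 -5]
198 [-1  3 34 31 31 29  9  8  9  7 10 10  6  7  7  5  4  5  1  6  0  0]
200 [ 0 -1 24 22 20 20  8 13  8  7  4 -1 -5  1  3  0 -3  4  1  0  0  1]
202 [ 0  0  2 -2  0  0 -6 -1  1  3 -1  0 -2 -2 -1  1  3  3 -1 -3  0  5]
254 [  -3    3    4   -2   -3    6    3   -1   -1   -2    1   -2   -5   -1
    0    0   -6    1   -2    0 1247    2]
256 [   0    1   -1    1   -1    1    2    2   -2   19   18   19   15   17
   16 1247   11    7   10    7    4   -3]
258 [-3  0 45 46 44 40 23 20 17 18 18 19 19 10 15 18 10  7  6  4  3 -3]
260 [ 2 41 50 46 44 43 24 24 20 19 15 15 10 15 15 11 11  6  9  6  7  3]
262 [ 4  5 48 49 45 43 20 23 19 22 19 14 18 13 11  8 14  9  3  4 11  4]
264 [-1 -3 44 44 46 43 25 26 20 22 20 17 12  9 14 12  9 11  4  2  6 -1]
266 [ 2 -4 49 43 43 44 23 18 20 23 17 16 16 15  0  0 -2 -3  0  2 -1 -4]
268 [-2 -1 47 40  0  2 -4  3  0 -3  1 -2  1 -3 -1  2  4  1  1  0  6  8]
270 [-1  2  0  2 -2  0  2 -3  1  3  4 -2 -4  2  4 -4  2  1 -1  2  2  4]
```

View pics/w.png

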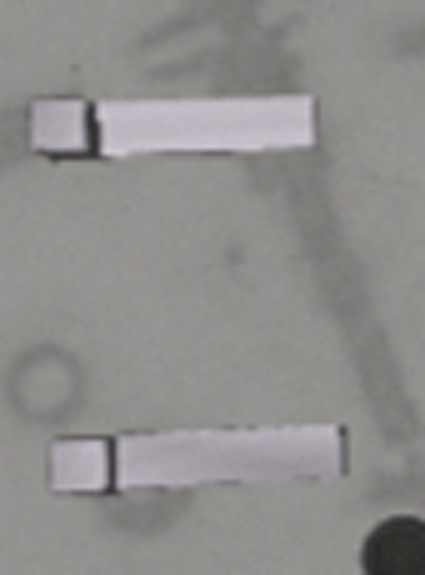

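View pics/f.png

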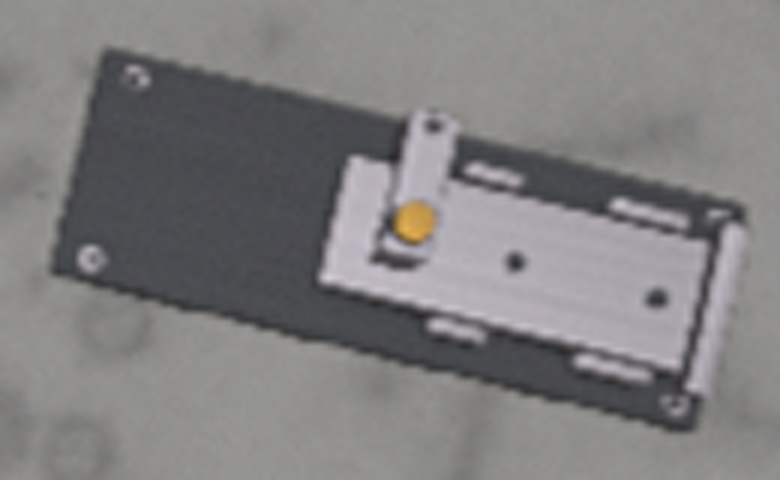

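View pics/s.png

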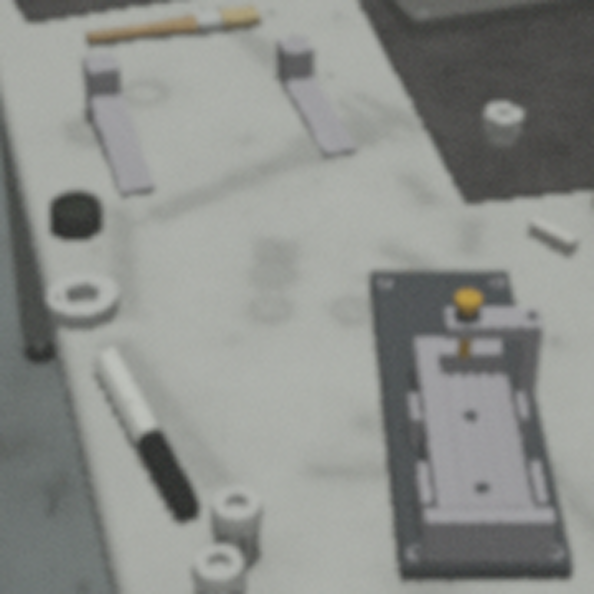

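```bash
cat > meas.py <<'E'
from h import *
def rectz(d,mask,z):
    cs,_=cv2.findContours(mask,cv2.RETR_EXTERNAL,cv2.CHAIN_APPROX_NONE)
    c=max(cs,key=cv2.contourArea)
    W=np.array([cast(d,u,v,z)[:2] for u,v in c[:,0].astype(float)])
    (cx,cy),(a,b),ang=cv2.minAreaRect((W*1000).astype(np.float32))
    return (cx,cy),(a,b),ang,c
def up(d,x0,x1,y0,y1,f=8):
    return cv2.resize(d["image"][y0:y1,x0:x1],None,fx=f,fy=f,interpolation=cv2.INTER_CUBIC)
def umask(d,box,fn,z,f=8):
    x0,x1,y0,y1=box
    im=up(d,*box,f);m=fn(im).astype(np.uint8)*255
    m=cv2.morphologyEx(m,cv2.MORPH_OPEN,np.ones((f//2,f//2)))
    cs,_=cv2.findContours(m,cv2.RETR_EXTERNAL,cv2.CHAIN_APPROX_NONE)
    c=max(cs,key=cv2.contourArea)[:,0].astype(float)
    uv=np.c_[(c[:,0]+.5)/f-.5+x0,(c[:,1]+.5)/f-.5+y0]
    W=np.array([cast(d,u,v,z)[:2] for u,v in uv])*1000
    return cv2.minAreaRect(W.astype(np.float32)),m,uv,W
E
python3 - <<'E'
from meas import *
d=load("top0.npz")
g=lambda im:im.astype(int).sum(2)/3
im=d["image"].astype(int)
print("plate",im[190,295],im[185,300],"bench",im[230,320],"bar",im[205,365],"wedge",im[262,205],im[262,172],"bench",im[250,200])
r,m,uv,W=umask(d,(265,405,158,242),lambda i:g(i)<112,.010); print("plate",r); cv2.imwrite("pics/m1.png",m)
r,m,uv,W=umask(d,(265,405,158,242),lambda i:g(i)>160,.036); print("bar",r); cv2.imwrite("pics/m2.png",m)
r,m,uv,W=umask(d,(150,235,245,280),lambda i:(g(i)>178),.046); print("wedge",r); cv2.imwrite("pics/m3.png",m)
E
```

```text
plate [81 76 76] [78 74 74] bench [141 144 144] bar [173 165 170] wedge [155 149 153] [63 62 64] bench [145 147 148]
plate ((563.6785278320312, -54.55296325683594), (257.3538513183594, 94.02318572998047), 75.85615539550781)
bar ((564.4674072265625, -97.8199462890625), (137.85169982910156, 71.26020050048828), 75.94141387939453)
wedge ((422.4186096191406, 324.63604736328125), (12.120709419250488, 19.88670539855957), 87.87348937988281)
```

```bash
python3 - <<'E'
from meas import *
g=lambda im:im.astype(int).sum(2)/3
yaw=np.deg2rad(-14.14)
def prof(d,O,yaw,z,xs,ys,axis):
    # sample grey along fixture lines
    G=cv2.GaussianBlur(d["image"],(0,0),.3).mean(2).astype(np.float32)
    ex=np.array([np.cos(yaw),np.sin(yaw)]);ey=np.array([-np.sin(yaw),np.cos(yaw)])
    X,Y=np.meshgrid(xs,ys)
    u=np.zeros(X.shape,np.float32);v=u.copy()
    for i in np.ndindex(X.shape):
        w=O+ex*X[i]+ey*Y[i];u[i],v[i]=proj(d,[w[0],w[1],z])
    return cv2.remap(G,u,v,cv2.INTER_LINEAR)
O=np.array([.5533,-.0958])
for n in("top0.npz","side0.npz"):
    d=load(n)
    A=prof(d,O,yaw,.036,np.arange(-.032,.0321,.002),np.array([-.065,-.05,-.035,-.02,0.,.015,.03,.065]),0)
    print(n,"bar across");print(A.round().astype(int))
    A=prof(d,O,yaw,.010,np.arange(-.056,.0561,.004),np.array([.08,.1,.12,.14,.16]),0)
    print("plate across");print(A.round().astype(int))
    A=prof(d,O,yaw,.036,np.array([-.015,-.01,.01,.015]),np.arange(-.08,.085,.004),0).T
    print("bar along");print(A.round().astype(int))
d=load("top0.npz")
A=prof(d,O,yaw,.010,np.array([-.03,-.01,.01,.03]),np.arange(.158,.180,.002),0).T
print("mouth");print(A.round().astype(int))
E
```

```text
top0.npz bar across
[[ 72  66  62  92 146 182 172 173 173 172 170 170 170 172 171 172 170 167
  168 169 168 166 165 168 168 165 165 167 152  83  69  73  83]
 [134 161 138 102 144 172 173 172 172 170 168 168 172 168 148 130 129 148
  170 171 168 167 167 167 165 165 166 163 121  97 127 167 142]
 [125 185 164 123 148 178 176 175 176 174 169 168 171 173 171 171 170 169
  171 170 168 167 170 171 167 166 169 166 136  85 133 171 151]
 [ 74  66  60  82 138 185 179 177 177 174 170 170 174 176 174 173 171 171
  173 172 169 170 172 171 169 166 166 168 145  92  71  72  74]
 [ 71  67  59  83 142 186 179 180 180 178 175 174 176 175 143  90  71  91
  135 171 174 172 175 175 172 171 171 171 153  90  73  73  73]
 [135 169 145 102 150 179 181 180 182 181 177 177 180 181 180 178 176 175
  175 174 175 175 176 176 175 172 174 166 120  93 129 176 150]
 [ 69  64  50  91 155 189 184 182 184 183 180 179 181 184 179 175 176 179
  179 174 171 175 180 179 175 171 172 171 142  71  66  67  69]
 [ 75  70  62  84 143 195 192 190 190 189 188 188 189 191 190 189 188 186
  185 184 186 187 188 185 184 184 184 179 149  
[... 3289 characters left out ...]
4 155 155 156 154 155 155 154 154 155 154 155 154 156
  155 155 155 156 156 156 156 156 156 156 154 138 114 106 103 122 146 158
  158 144 106  85  85  85]
 [112 151 159 153 152 155 155 153 156 154 154 154 155 155 156 155 154 155
  155 155 155 155 156 156 154 157 156 155 149 125  95  90  92 110 139 144
  133 109  98 106 113  86]
 [113 151 157 151 154 156 156 156 157 156 156 156 156 157 156 156 156 156
  156 157 156 156 157 157 156 157 156 156 150 127  98  91  91 113 147 157
  150 123 100 111 131 117]]
mouth
[[106  80  74  75  75  79 111 139 145 143 142]
 [ 78  78  78  77  76  73 106 133 141 139 135]
 [ 76  75  75  76  74  74 104 134 147 146 143]
 [ 76  75  74  74  74  69  96 124 138 139 139]]
```

View pics/m1.png

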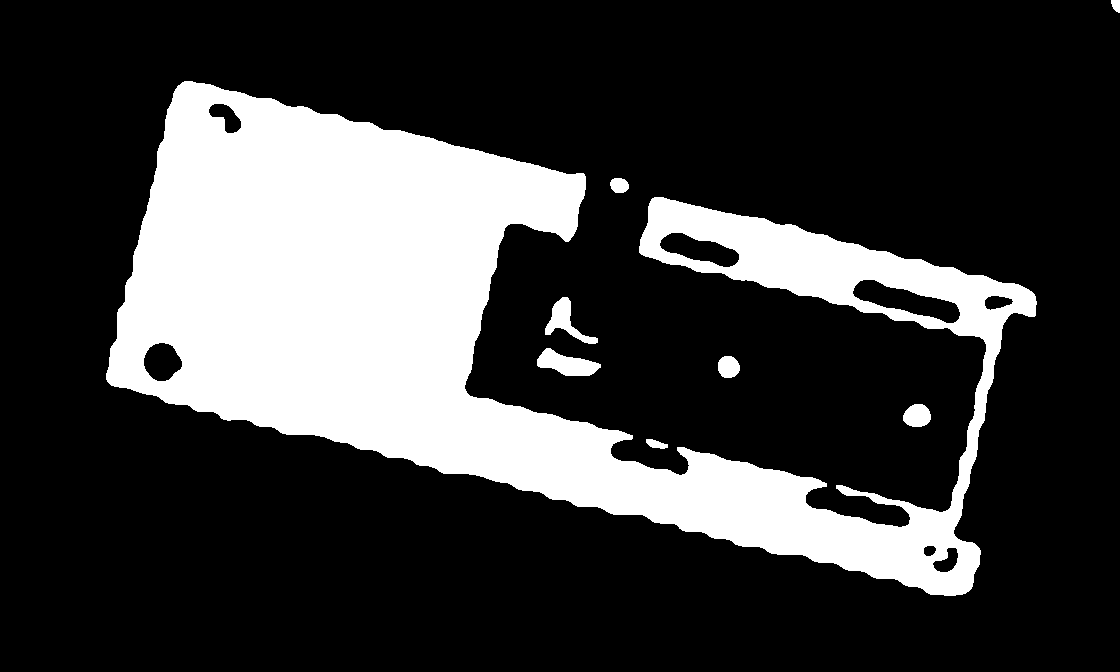

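```bash
python3 - <<'E'
from meas import *
for n in ("top0.npz","side0.npz"):
    d=load(n); G=d["image"].mean(2)
    if n[0]=="t":
        print(G[253:272,156:224:2].astype(int))
        for (a,b) in ((160.0,262.9),(171.4,262.9),(165.7,257.4),(165.7,268.4)): print(cast(d,a,b,.046))
        for (a,b) in ((218.8,255),(218.8,265.5)): print(cast(d,a,b,.004))
    else: cv2.imwrite("pics/ws.png",cv2.resize(d["image"][180:235,205:245],None,fx=10,fy=10,interpolation=cv2.INTER_CUBIC))
cv2.imwrite("pics/wt.png",cv2.resize(load("top0.npz")["image"][248:276,152:226],None,fx=10,fy=10,interpolation=cv2.INTER_CUBIC))
E
```

```text
[[129 126 125 124 131 139 139 141 142 143 147 144 143 139 142 143 142 144
  143 146 146 146 147 145 146 144 140 142 141 142 143 145 143 141]
 [132 130 127 127 135 140 143 146 143 143 143 140 139 139 140 143 141 141
  142 143 145 146 145 147 148 145 146 144 146 144 149 138 145 144]
 [137 135 133 132 141 143 145 142 142 139 137 135 134 137 138 141 143 144
  143 135 125 151 131 160 160 159 168 169 174 175 179  97 145 144]
 [139 138 136 135 136 141 140 142 139 122 114 129 123 151 155 167 159 176
  167 164 163 173 165 176 176 175 176 178 180 182 185  75 145 144]
 [141 140 131 106 104 101 101  97  88 156 154 161 159 168 168 172 168 171
  170 171 174 175 175 176 174 174 174 175 176 178 179 106 143 142]
 [142 142 139 143 154 160 172 151  64 171 169 171 169 166 165 161 161 165
  165 170 170 170 174 169 169 167 170 171 172 172 176 113 148 143]
 [143 143 150 169 173 180 189 167  62 174 168 167 166 162 160 158 162 163
  166 166 164 166 164 164 166 166 169 166 168 167 168 114 145 143]
 [142 143 152 170 173 182 182 170  62 176 169 167 163 161 162 160 160 161
  163 159 159 159 161 162 162 162 163 1
[... 1086 characters left out ...]
41
  142 143 144 144 142 145 144 147 148 146 146 146 146 141 140 136]
 [144 144 141 138 134 126 117 111 116 121 134 137 131 122 123 120 129 141
  142 146 148 144 144 145 146 144 146 146 145 147 145 142 140 133]
 [146 146 145 146 144 141 135 125 129 126 126 130 125 122 124 124 133 143
  142 143 146 145 143 146 145 145 145 146 144 145 145 140 138 139]
 [144 144 144 145 144 142 137 129 129 125 123 126 124 123 125 126 136 142
  143 143 147 146 143 146 146 147 145 144 146 146 145 138 137 139]]
[0.42191631 0.34119502 0.046     ]
[0.42181696 0.31594541 0.046     ]
[0.43401033 0.32867304 0.046     ]
[0.4097379 0.3284681 0.046    ]
[0.43782798 0.21524889 0.004     ]
[0.41382956 0.21518955 0.004     ]
```

View pics/wt.png

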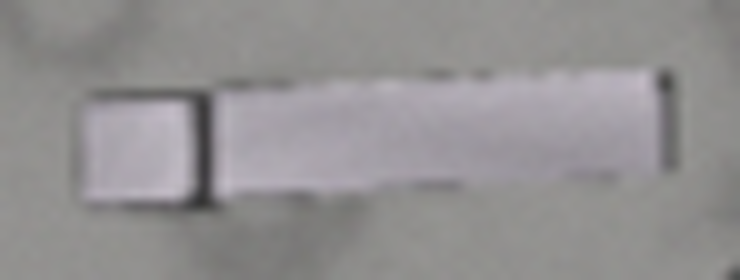

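View pics/ws.png

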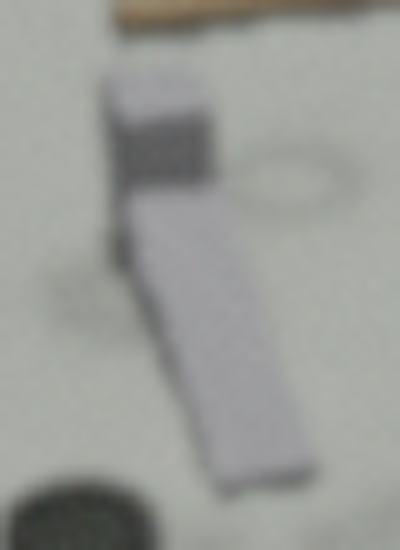

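```bash
cat >> h.py <<'E'
FO=np.array([.5533,-.0958]);FY=np.deg2rad(-14.14)
def rot(yaw,flip):
    y=np.array([np.cos(yaw),np.sin(yaw),0])*(-1 if flip else 1);x=np.array([0,0,-1.])
    return R.from_matrix(np.c_[x,y,np.cross(x,y)]).as_rotvec()
def fx(x,y,z,O=FO,yaw=FY):
    p=O+np.array([np.cos(yaw),np.sin(yaw)])*x+np.array([-np.sin(yaw),np.cos(yaw)])*y
    return [p[0],p[1],z]
E
python3 - <<'E'
from h import *
from cell import manip,inverse_kinematics
for f in(0,1):
    print(f,inverse_kinematics([.4219,.3286,.017],rot(np.deg2rad(2),f)),inverse_kinematics(fx(0,.2,.027),rot(FY,f)),inverse_kinematics(fx(0,.093,.027),rot(FY,f)))
E
```

```text
0 [ 6.15136570e-01  2.46152659e-01  2.08466990e+00 -4.44089210e-16
  8.10770094e-01  5.80229985e-01] [ 1.20736345e-01  3.52526652e-01  1.91644966e+00 -4.44089210e-16
  8.72616341e-01  3.67525901e-01] [-5.29915352e-02  2.98075595e-01  1.99166747e+00 -4.44089210e-16
  8.51849585e-01  1.93798021e-01]
1 None None None
```

```bash
python3 - <<'E'
from h import *
from cell import manip,cams
r=rot(np.deg2rad(2),0)
manip.move_pose([.4219,.3286,.12],r)
manip.move_linear([.4219,.3286,.017],rate=.1)
s=manip.state();print(s["clock"],s["tool_pos"],s["contact_force"])
manip.set_gripper(.015,50)
s=manip.state();print(s["clock"],s["gripper_width"],s["tool_pos"],s["contact_force"],s["moment"])
manip.move_linear([.4219,.3286,.080],rate=.1)
s=manip.state();print(s["clock"],s["gripper_width"],s["tool_pos"],s["contact_force"],s["moment"])
manip.move_pose(fx(0,.213,.08),rot(FY,0))
s=manip.state();print(s["clock"],s["gripper_width"],s["tool_pos"],s["contact_force"],s["moment"])
for n in("top","side"):
    d=cams.capture(n); cv2.imwrite(f"pics/{n}1.png",d["image"]); np.savez(f"{n}1.npz",**d)
E
```

```text
2.7583 [0.42249327 0.32904807 0.01770935] [-0.95723928  0.07813792  0.96616815]
3.75 0.023168495064642247 [0.4221137  0.32868949 0.01703513] [-0.13123072  1.87758073 -1.20723788] [ 0.01965149 -0.02723954 -0.00279288]
4.5333 0.023494370558751382 [0.42142362 0.32825909 0.07954564] [ 0.22933275  0.77675764 -2.75079936] [-0.05753976  0.06597721  0.03752402]
5.6333 0.023680074573289897 [0.60434491 0.11152569 0.0793614 ] [-0.26021849  1.00526333 -1.75262056] [ 0.00721621  0.06869521 -0.05101847]
```

View pics/top1.png

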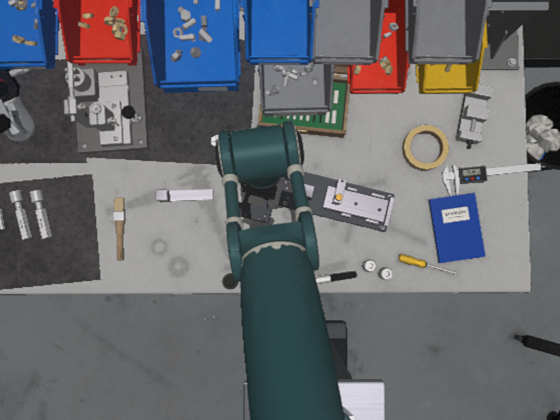

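View pics/side1.png

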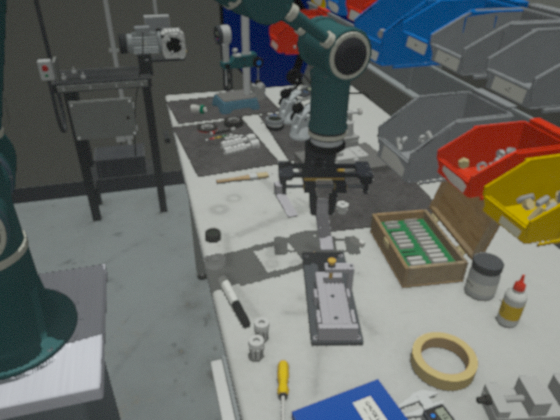

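```bash
python3 - <<'E'
from h import *
from cell import manip,cams
manip.move_linear(fx(0,.213,.035),rate=.1)
manip.dwell(.2)
for z in(.031,.029,.028,.0275,.027,.0265):
    manip.move_linear(fx(0,.213,z),rate=.02)
    manip.dwell(.15)
    s=manip.state();print(z,s["clock"],s["tool_pos"],s["contact_force"].round(2),s["moment"].round(2))
    if s["contact_force"][2]>1: break
for n in("top","side"):
    d=cams.capture(n); cv2.imwrite(f"pics/{n}2.png",d["image"]); np.savez(f"{n}2.npz",**d)
d=load("side2.npz");cv2.imwrite("pics/s2.png",cv2.resize(d["image"][200:350,270:390],None,fx=4,fy=4,interpolation=cv2.INTER_CUBIC))
d=load("top2.npz");cv2.imwrite("pics/t2.png",cv2.resize(d["image"][160:240,250:400],None,fx=5,fy=5,interpolation=cv2.INTER_CUBIC))
E
```

```text
0.031 7.0333 [0.60536025 0.11073616 0.03101583] [-0.39 -1.12 -3.21] [-0.05  0.09  0.02]
0.029 7.4333 [0.60531951 0.1107173  0.02896065] [-0.1  -0.01 -1.93] [ 0.02  0.04 -0.  ]
0.028 7.8333 [0.60534033 0.1107652  0.02799307] [ 0.98  0.69 -2.24] [ 0.05  0.07 -0.01]
0.0275 8.2333 [0.60536667 0.11072392 0.02751865] [-0.3   0.09 -1.76] [-0.04  0.12 -0.  ]
0.027 8.6333 [0.60541606 0.11077998 0.02706663] [-0.97 -0.4  -1.8 ] [-0.02  0.05  0.01]
0.0265 9.0333 [0.60553793 0.11081799 0.02684646] [-1.17  0.8   1.66] [-0.14  0.29 -0.05]
```

View pics/s2.png

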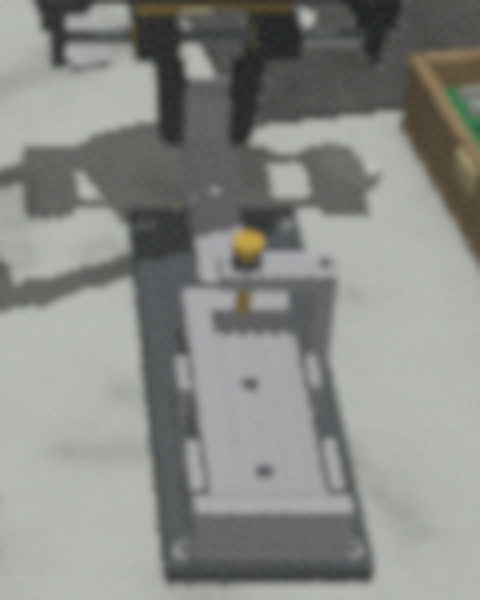

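View pics/t2.png

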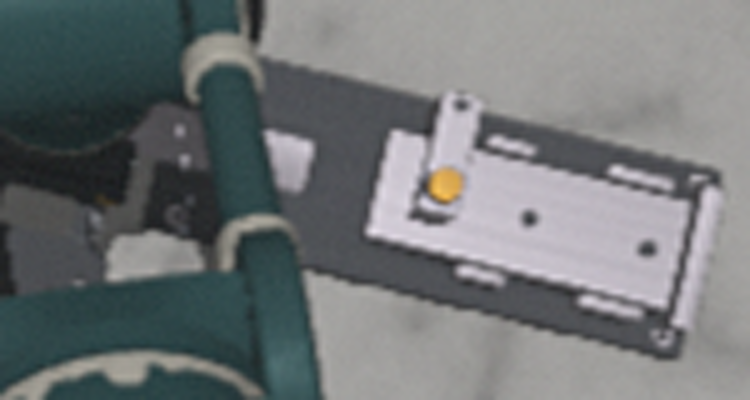

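```bash
python3 - <<'E'
from meas import *
d=load("top2.npz")
G=d["image"].mean(2).astype(np.float32)
ys=np.arange(.09,.112,.003);xs=np.arange(-.022,.0221,.002)
u=np.zeros((len(ys),len(xs)),np.float32);v=u.copy()
for i,y in enumerate(ys):
    for j,x in enumerate(xs): u[i,j],v[i,j]=proj(d,fx(x,y,.014))
print((xs*1000).round().astype(int))
for y,r in zip(ys,cv2.remap(G,u,v,cv2.INTER_LINEAR).round().astype(int)): print(round(y*1000),r)
E
```

```text
[-22 -20 -18 -16 -14 -12 -10  -8  -6  -4  -2   0   2   4   6   8  10  12
  14  16  18  20  22]
90 [83 81 82 83 84 85 86 83 83 84 85 85 84 83 82 81 82 83 82 82 84 83 82]
93 [82 82 83 82 84 84 82 80 81 83 83 83 83 83 82 81 80 83 84 83 83 83 84]
96 [83 82 83 83 83 83 82 81 82 82 81 82 82 79 79 79 79 80 82 82 83 85 85]
99 [84 83 82 83 82 80 80 81 85 83 76 77 81 86 85 80 81 82 82 81 83 84 83]
102 [ 82  82  84  84  83  91 109 124 128 137 136 135 134 142 153 159 152 123
  94  80  82  85  85]
105 [ 82  83  83  83  87 110 144 161 163 166 170 173 178 181 188 197 199 174
 104  83  81  83  84]
108 [ 72  75  78  80  87 108 142 158 161 162 165 169 175 181 188 195 193 163
 106  79  81  83  83]
111 [ 58  57  65  67  79 107 139 158 159 161 163 168 173 179 186 190 193 167
 116  82  80  83  84]
```

```bash
cat > push.py <<'E'
from h import *
from cell import manip
EY=np.array([-np.sin(FY),np.cos(FY),0])
Z=.0267;X=-.0005
def rd(n=4,dt=.02):
    F=[];P=[]
    for _ in range(n):
        manip.dwell(dt);s=manip.state();F.append(s["contact_force"]);P.append(s["tool_pos"])
    F=np.mean(F,0);p=np.mean(P,0)
    ins=70+113-1000*((p[:2]-FO)@EY[:2])
    xx=1000*((p[:2]-FO)@np.array([np.cos(FY),np.sin(FY)]))
    return s["clock"],ins,xx,p[2]*1000,F@EY,F@np.array([np.cos(FY),np.sin(FY),0]),F[2]
def go(ins,rate): manip.move_linear(fx(X,(183-ins)/1000,Z),rate=rate)
def show(i,r): print(i,*np.round(r,2))
E
python3 - <<'E'
from push import *
manip.move_linear(fx(X,.213,.0272),rate=.02); show('lift',rd())
go(-25,.02);show(-25,rd())
for i in(-10,0,8,14): 
    go(i,.05);r=rd();show(i,r)
    if abs(r[4])>15 or abs(r[5])>10: break
else:
    for i in range(16,34,2):
        go(i,.02);r=rd();show(i,r)
        if r[4]>18 or abs(r[5])>12: break
E
```

```text
lift 9.45 -29.92 -0.54 27.01 0.56 0.42 -1.01
-25 9.92 -24.96 -0.2 26.95 0.89 0.58 0.97
-10 10.43 -9.07 -0.33 26.87 -1.64 0.38 3.02
0 10.85 0.31 -0.25 26.94 0.27 -0.14 3.96
8 11.22 8.19 -0.24 27.0 1.59 0.68 5.25
14 11.56 14.2 -0.24 27.0 2.12 0.06 4.94
16 11.88 15.91 -0.23 27.01 3.62 -0.16 5.05
18 12.19 17.86 -0.25 27.0 4.06 -0.09 4.64
20 12.51 19.87 -0.25 27.01 4.08 0.05 5.62
22 12.82 21.4 -0.22 27.02 6.08 0.31 4.82
24 13.14 22.99 -0.17 27.02 6.69 -0.03 4.37
26 13.46 24.63 -0.14 27.04 7.98 0.24 3.91
28 13.78 26.43 -0.12 27.04 9.07 0.66 4.09
30 14.09 28.36 -0.13 27.03 9.97 0.4 3.9
32 14.41 30.33 -0.14 27.02 9.6 0.44 4.26
```

```bash
sed -i 's/^Z=.0267/Z=.0269/' push.py; python3 - <<'E'
from push import *
H=[];i=32.
while i<95:
    i+=1; go(i,.02); r=rd(); show(i,r); H.append(r[4])
    if r[4]>20 or abs(r[5])>12: print("stop abs");break
    if r[0]>42: print("time");break
    if len(H)>=6 and i>=36:
        b=np.median(H[-10:-2])
        if r[4]>b+2.5 : print("rise",b);break
E
```

```text
33.0 14.72 31.47 -0.26 27.03 8.95 0.15 3.07
34.0 15.04 32.4 -0.24 27.03 9.78 0.7 2.87
35.0 15.36 33.35 -0.26 27.04 9.78 0.43 3.36
36.0 15.68 34.34 -0.28 27.04 10.03 0.52 2.96
37.0 15.99 35.35 -0.28 27.04 9.66 0.4 3.22
38.0 16.31 36.35 -0.29 27.04 9.51 0.34 3.38
39.0 16.62 37.35 -0.3 27.03 9.56 0.45 3.03
40.0 16.94 38.35 -0.32 27.03 9.7 0.32 2.83
41.0 17.26 39.35 -0.32 27.03 9.85 0.39 3.17
42.0 17.58 40.36 -0.34 27.01 9.64 0.17 3.21
43.0 17.89 41.35 -0.34 27.03 9.86 0.22 3.47
44.0 18.21 42.35 -0.35 27.02 9.77 0.37 3.26
45.0 18.52 43.35 -0.35 27.03 9.73 0.16 2.81
46.0 18.84 44.36 -0.36 27.02 9.54 0.16 3.43
47.0 19.16 45.35 -0.35 27.04 9.9 -0.17 3.19
48.0 19.48 46.37 -0.36 27.03 9.95 0.42 3.1
49.0 19.79 47.36 -0.37 27.02 9.88 0.32 3.73
50.0 20.11 48.37 -0.39 27.02 9.65 0.06 3.53
51.0 20.42 49.36 -0.37 27.03 9.75 0.69 3.24
52.0 20.74 50.36 -0.39 27.02 9.7 0.03 3.28
53.0 21.06 51.36 -0.38 27.02 9.16 0.09 3.19
54.0 21.38 52.35 -0.39 27.02 9.95 -0.13 3.61
55.0 21.69 53.32 -0.4 27.03 10.15 0.2 3.45
56.0 22.01 54.13 -0.38 27.02 10.93 -0.06 3.23
57.0 22.32 54.82 -0.37 27.02 12.26 0.28 2.82
58.0 22.64 55.44 -0.35 27.03 13.41 0.26 2.63
rise 9.815805060392652
```

```bash
python3 - <<'E'
from push import *
i=58.
show('now',rd(8))
while i<63:
    i+=.75; go(i,.02); manip.dwell(.1); r=rd(6); show(i,r)
    if r[4]>9.8+6.3: break
E
```

```text
now 22.78 55.45 -0.35 27.03 13.13 0.23 2.73
58.75 23.22 55.83 -0.34 27.04 14.66 0.23 2.18
59.5 23.68 56.21 -0.32 27.04 16.28 0.31 2.27
```

```bash
python3 - <<'E'
from push import *
go(57.2,.01); show('relax',rd(6))
manip.set_gripper(.045,20); show('open',rd(6))
s=manip.state();p=s["tool_pos"]
manip.move_linear([p[0],p[1],.10],rate=.06); show('up',rd())
manip.move_linear([p[0],p[1],.22],rate=.15)
manip.move_pose([.42,.40,.25],rot(FY,0))
from cell import cams
print(manip.state()["clock"])
for n in("top","side"):
    d=cams.capture(n); cv2.imwrite(f"pics/{n}3.png",d["image"]); np.savez(f"{n}3.npz",**d)
cv2.imwrite("pics/s3.png",cv2.resize(load("side3.npz")["image"][200:350,270:390],None,fx=4,fy=4,interpolation=cv2.INTER_CUBIC))
E
```

```text
relax 24.16 56.15 -0.34 27.01 7.2 0.94 3.34
open 24.76 57.49 -0.7 26.67 0.14 -0.05 -0.16
up 26.19 57.52 -1.07 99.38 -0.34 0.05 -0.09
28.6583
```

View pics/top3.png

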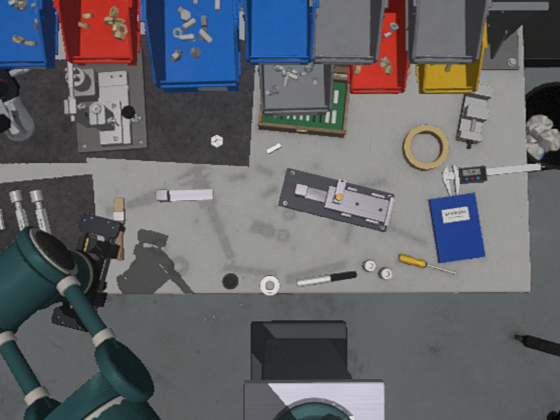

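View pics/s3.png

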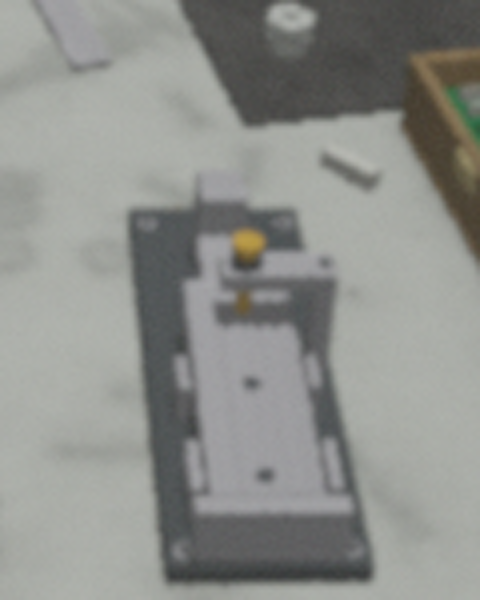

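```bash
python3 - <<'E'
from meas import *
d=load("top3.npz");G=d["image"].mean(2).astype(np.float32)
def S(x,y,z): 
    u,v=proj(d,fx(x,y,z));return int(cv2.remap(G,np.array([[u]],np.float32),np.array([[v]],np.float32),cv2.INTER_LINEAR)[0,0])
print("along",[(y,np.mean([S(x,y/1000,.056) for x in(-.006,0,.006)]).round()) for y in range(106,148,2)])
print("across",[(x,np.mean([S(x/1000,y,.056) for y in(.122,.127,.132)]).round()) for x in range(-20,21,2)])
E
```

```text
along [(106, np.float64(157.0)), (108, np.float64(157.0)), (110, np.float64(160.0)), (112, np.float64(157.0)), (114, np.float64(147.0)), (116, np.float64(163.0)), (118, np.float64(189.0)), (120, np.float64(195.0)), (122, np.float64(193.0)), (124, np.float64(192.0)), (126, np.float64(194.0)), (128, np.float64(193.0)), (130, np.float64(193.0)), (132, np.float64(192.0)), (134, np.float64(192.0)), (136, np.float64(194.0)), (138, np.float64(184.0)), (140, np.float64(142.0)), (142, np.float64(87.0)), (144, np.float64(76.0)), (146, np.float64(78.0))]
across [(-20, np.float64(78.0)), (-18, np.float64(64.0)), (-16, np.float64(57.0)), (-14, np.float64(83.0)), (-12, np.float64(143.0)), (-10, np.float64(195.0)), (-8, np.float64(201.0)), (-6, np.float64(197.0)), (-4, np.float64(195.0)), (-2, np.float64(193.0)), (0, np.float64(192.0)), (2, np.float64(191.0)), (4, np.float64(190.0)), (6, np.float64(189.0)), (8, np.float64(184.0)), (10, np.float64(149.0)), (12, np.float64(90.0)), (14, np.float64(77.0)), (16, np.float64(79.0)), (18, np.float64(80.0)), (20, np.float64(79.0))]
```

```bash
python3 -c "
from cell import order,manip
print(manip.state()['clock'],order.close_job())"
```

```text
the job is handed in; nothing more can be done
28.7583 None
```

The taller wedge is in the channel under the bar's front end, holding the bar against the brass finger. I let go, backed the arm well clear and handed the job in at 28.8 s.

- **Contact:** The push held steady at about 9.8 N until the tip was about 53 mm in. It then climbed, and I stopped at 56.2 mm with 16.3 N. From the stated ratio, that 6.5 N rise means about 4.3 to 6.5 N on the finger. This is an estimate from the push; I had no direct measurement of the finger force.
- **Release:** I eased the push off to 7.2 N before opening the gripper.
- **Final pictures:** The wedge's lug was within about 1 mm of where it was expected, so there was no visible spring-back. The bar was raised under the finger, and the other things looked undisturbed. At about 2 mm per pixel, the pictures can't confirm the nip itself.
- **Disagreement:** With the wedge on the base plate, the camera put its tip about 1 mm to the side of where the arm's own position put it, and about 1.5 mm along. I moved it 0.5 mm sideways, and side forces stayed under 1 N during the slide.

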